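# Screw the die cap onto the clay extruder and lock it

## Robot

A 6-joint arm with a two-finger parallel gripper is mounted at the origin on the work surface; the furniture and walls round the work are solid. World frame = base frame: x ahead of the robot, y to its left, z up, the work surface at z = 0. Lengths are in m, angles in rad, forces in N, time in s.
With the tool pointing down it reaches from about 0.4 to 0.825 m from the base axis. Payload 7 kg.
Tool frame: the origin (TCP) lies at the very end of the fingers, on their centre line; the grasp point (between the pads) lies 19 mm behind it; z points along the fingers, y is the direction in which the jaws open and shut (so a half turn about z gives the same grasp; the last joint's range is limited). The gripper opens to 85 mm and grips with 20 to 120 N. Pads are 22 mm wide; open, the fingers measure 114 mm over their backs; the gripper's body (76 mm by 85 mm) begins 54 mm behind the grasp point. The pads swing forward as they close: fully open they stand 13 mm farther back than shut.
Start: joints at [-1.034, 0.359, 0.012, 0, -1.224, -0.288], TCP at [0.166, -0.654, 0.231] pointing down, gripper open.
Joint ranges: [-3.07, 3.07], [-1.43, 2.12], [-1.02, 1.25], [-3.03, 1.67], [-3.05, -0], [-3.03, 3.03]. Speed limits (rad/s): [2.39, 2.39, 3.01, 3.14, 3.14, 3.14].

## Interface

Orientations are given as a unit quaternion [x, y, z, w].
In Python, from plant import sense, imaging, manip, models gives the robot as it stands. The module is installed in compiled form; this text tells all that it offers.
- The arm moves only by the tool play_rows, never from a script. Its argument "deltas" is text: rows parted by semicolons, each of 7 numbers parted by spaces: the opening, from -1 (shut) to 1 (fully open), so that 0 is half open, then the shift along the tool's x, y, z as a fraction of full scale, then the turn, a rotation vector about the tool's x, y, z as a fraction of full scale. In form: hand x y z wx wy wz; .... A call has 1 to 10 rows; each row shifts and turns the commanded pose from where the row before left it, along the tool's axes as they then stand; what a row does not reach is not made up. Full scale, the value 1, is 0.025 m for a shift and 0.08 rad for a turn. A row lasts 1/12 s, in which the tool goes at most 41.7 mm and 7.16 degrees, less where a joint would pass 70% of its speed; a pose out of reach is approached as far as the arm can. A call with a number of a shift or a turn outside -1 to 1 is refused whole. A call with a gripper value outside its range is refused whole. The fingers move at their own pace and stop on an object; the grip force is fixed at half the most. Time passes only in rows, so rows that do not move let the fingers close. It gives the time, the measured TCP pose, the force and the opening at its end, in the units of the state.
- sense(): the state, without advancing time (a new reading comes with each control period).
- imaging.snapshot(name): name is "scene" or "top" or "wrist"; returns the picture (420x560x3 uint8, blue, green, red); there is no depth.
- imaging.camera_params(name): a dict with "fx", "fy", "cx", "cy" (pixels), "dist" ([k1, k2, p1, p2, k3] as OpenCV has them; the pictures are not rectified), "rvec" (rotation vector, rad) and "tvec" (3), from world to camera coordinates, as OpenCV has them; the wrist camera has in their place "tool_from_camera" (4x4, takes a point from camera to tool coordinates, whose origin is the TCP and whose axes are the flange's). Camera axes: x right, y down, z forward; pixel columns grow to the right and rows downward; lengths in m; the calibration is good to about 2 mm. A picture is of the moment at which its call begins: read the wrist's pose just before it. camera_params takes no time and is no camera call.
- manip.hand_in(): hands the job in, once; it reports no verdict.
Trained networks look in the newest picture that a camera, given by its name, has taken for a name from the list of things; names that differ only in an ending like _2 or _b are one class to them, and where a whole thing is asked for, a point or a joint stands for the part that bears it (a point fixed in the world has none). Each returns a list of dicts, best first, with "p" (0 to 1); they miss things now and then, are a little off and sometimes report something else, mostly with a low value. They report only what shows in the picture. A call takes as long as a camera call. They do not tell look-alikes from the thing itself.
- models.boxes_of(target, camera): "position" ([x, y, z] in m, in world coordinates, good to about 4 mm: the middle of the surface that is visible of it).
- models.landmark_of(target, camera): "position" ([x, y, z] in m, in world coordinates, good to about 4 mm: a listed point, or the origin of a listed thing).
The state is a dict: "clock": time; "joint_positions": joint angles; "dq": joint speeds; "joint_efforts": joint torques, N m; "ee_pos": TCP position; "eef_rot": TCP orientation; "force": force on the tool from outside, world axes, zero at the start; "torque": the same for the moment, N m; "grip_width": finger opening in m.
Only numpy, scipy, OpenCV 4.12 (cv2) and the standard library are available. Lean on these libraries where they do the work, as an engineer would, in place of code of your own. Each camera call takes 0.05 s, during which the arm holds its last target.

## Task

The brass cap is only resting on the thread of the clay extruder's barrel: without lifting it off, turn it backward (anticlockwise seen from above) until you feel it drop a step, then screw it forward (clockwise) until it stops. Then nudge the stiff lock slide by its orange tab toward the cap until its white line is level with the red line on the rail, without running past it. Leave the cups, beaker and bottle around it where they are, and let go of everything.

Things in the scene. Friction and masses are not known exactly. Their poses are not given: they have to be found in the camera images.
- extruder: Fixed bench stand (grey plate 124 x 215 x 12 mm, y from -152 to +62 mm) with an upright barrel of 54 mm diameter; origin on the barrel's axis at bench level. The lock slide's bracket is on its -y side. Place and yaw vary. Right-hand thread with three starts: clockwise from above (yaw falling) screws the cap down to a solid stop.
- cap_bar (a point): Centre of the upright grip bar on the loose brass cap, on the cap's axis. Bar 58 mm long (its x axis, toward the red ear), 12 mm wide, 25 mm high: 13 mm below this point (flat cap top, 64 mm diameter) to 12 mm above. Starts about 126 mm above the bench. Fingers standing loosely on both sides of the bar can turn the cap (under 0.1 N m) and leave it free to drop.
- cap_ear (a point): Centre of the red ear (10 mm wide and high) on the cap's skirt, 42 mm from the cap's axis along its bar, 25 mm below cap_bar. Cap 0.18 kg. At first it lies on the thread and only jams if turned clockwise. Turned back 0.4 to 1.2 rad (varies) it climbs up to 2 mm, then drops 9 mm and can go back at most 0.3 rad more. Then it screws 1.1 to 1.4 rad clockwise and 3 mm down to the stop.
- ear_home (a point): Fixed point where the ear's centre lies when the cap is screwed home against its stop, on the lock slide's side of the barrel, 42 mm from its axis and 90 mm above the bench; a red stripe on the barrel stands under it.
- lock_slide (a joint): Travel of the lock slide in m, growing toward the cap (extruder's +y); 0 fully back, 0.034 at the red line, hard end 0.046. Starts at 0 to 0.012, is stiff (about 6 N) and stays where left. At the line its steel tongue (10 mm wide) stands 4 mm beside the ear of the screwed-home cap, so the cap cannot back off.
- slide_tab (a point): Middle of the slide's orange thumb tab, an upright plate 18 mm wide (extruder x) and 8 mm thick (extruder y), 116 mm above the bench; its top is 12 mm above this point, the carriage (reaching 2 mm behind the tab) 23 mm below, the 36 mm wide rail 36 mm below. Push the face that looks away from the barrel.
- slide_line (a point): The white line across the top of the slide's carriage.
- red_line (a point): Fixed point where the white line must come: between the two red lines on the rail. The y axis points along the slide toward the cap.
- purple_jar: Grey bottle with a purple label and white cap, 72 mm diameter, 149 mm high; origin at the underside. Bystander.
- small_cup: Small white cup, 48 mm diameter, 42 mm high; origin at the underside. Bystander.
- grey_cup: Speckled grey cup, 83 mm diameter, 65 mm high; origin at the underside. Bystander.
- beaker: Tall white beaker, 66 mm diameter, 150 mm high; origin at the underside. Bystander.
Mind the look-alikes: they are no part of the job. Of the things shaped like the part that bears cap_bar, the brass one is meant.

How it is judged:
By the outcome, as a careful person would: the job done as asked, in the order asked, and still so for the second after the job is handed in, with the robot touching nothing.
It also fails if it takes over 72 s, if anything falls off the work surface, if the arm or the gripper's body presses on something with over 40 N, if the wrist force passes 120 N, or if a joint passes its speed limit or range.

## Working session

There is one attempt and no reset: what is moved stays moved. The work goes in short steps, Python scripts to look and compute and a tool call to move; the robot and the scene stay as the last step left them, time stands still between calls to the robot, and variables do not carry over. Pictures are saved under pics/ and viewed, and the job is handed in when it is done.

Besides the shell and the picture viewer there is one more tool, called after "Call:" by a JSON object that holds its "method" and its "body". play_rows: Moves the arm, as the interface text tells. Its arguments: {"type":"object","properties":{"deltas":{"type":"string"}},"required":["deltas"]}

```bash
mkdir -p pics; python3 - <<'E'
from plant import sense, imaging, manip, models
import cv2
s=sense(); print({k:s[k] for k in('clock','ee_pos','eef_rot','force','grip_width')})
for c in("scene","top","wrist"):
    im=imaging.snapshot(c); cv2.imwrite(f"pics/a_{c}.png",im)
    print(c)
    if c!="wrist":
        for t in("extruder","cap_bar","cap_ear","ear_home","slide_tab","slide_line","red_line"):
            print(t,[(round(float(d['p']),2),[round(float(x),3) for x in d['position']]) for d in models.landmark_of(t,c)][:4])
print(sense()['clock'])
E
```

```text
{'clock': 0.0, 'ee_pos': array([ 0.1660693 , -0.65376538,  0.23035857]), 'eef_rot': array([-1.24026574e-01,  9.92278546e-01,  8.15780768e-04, -1.73720757e-04]), 'force': array([ 0.43088626,  0.1687611 , -0.25206585]), 'grip_width': 0.08556885669134398}
scene
extruder [(0.8, [0.563, 0.021, 0.004]), (0.25, [0.549, -0.016, 0.09])]
cap_bar [(0.9, [0.56, 0.022, 0.125]), (0.87, [0.565, -0.221, 0.04]), (0.86, [0.432, -0.219, 0.039]), (0.56, [0.376, -0.049, 0.036])]
cap_ear [(0.91, [0.576, -0.014, 0.101]), (0.76, [0.419, -0.184, 0.016]), (0.65, [0.409, -0.028, 0.011]), (0.61, [0.575, -0.184, 0.017])]
ear_home [(0.97, [0.547, -0.019, 0.093]), (0.46, [0.47, -0.368, 0.003]), (0.18, [0.558, 0.022, 0.123])]
slide_tab [(0.68, [0.579, -0.095, 0.118])]
slide_line [(0.73, [0.58, -0.082, 0.093])]
red_line [(0.84, [0.571, -0.053, 0.096])]
top
extruder [(0.66, [0.562, 0.026, 0.0]), (0.32, [0.57, -0.058, 0.095])]
cap_bar [(0.97, [0.562, 0.026, 0.129]), (0.78, [0.375, -0.048, 0.039]), (0.68, [0.431, -0.222, 0.034]), (0.57, [0.564, -0.234, 0.041])]
cap_ear [(0.87, [0.576, -0.015, 0.103]), (0.8, [0.577, -0.187, 0.016]), (0.76, [0.41, -0.18, 0.013]), (0.58, [0.411, -0.025, 0.012])]
ear_home [(0.63, [0.554, -0.02, 0.087])]
slide_tab [(0.43, [0.578, -0.092, 0.12])]
slide_line [(0.75, [0.559, 0.025, 0.001]), (0.44, [0.582, -0.076, 0.095])]
red_line [(0.89, [0.572, -0.058, 0.093]), (0.17, [0.614, -0.353, 0.0])]
wrist
0.85
```

View pics/a_scene.png

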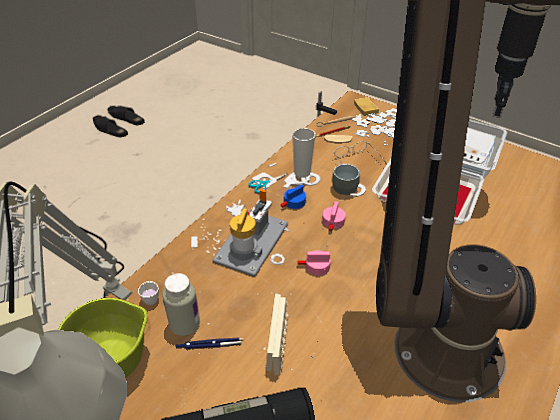

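View pics/a_top.png

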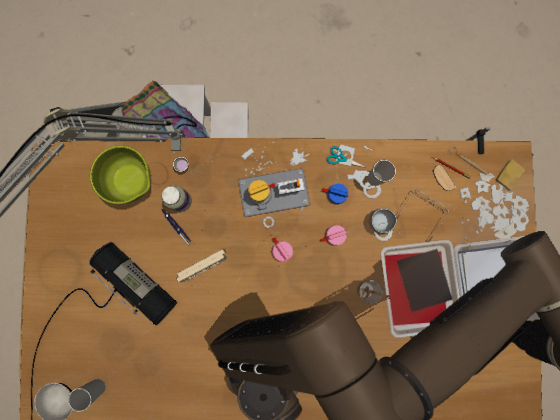

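Candidates for the cap: the brass one at top (260,190) / scene (242,222), pink ones at top (282,252) and (336,236), and a blue one at top (338,193). I choose the brass one on the barrel and check it in a close crop.

```bash
python3 - <<'E'
import cv2
a=cv2.imread('pics/a_top.png')[160:225,225:325]; b=cv2.imread('pics/a_scene.png')[180:280,205:300]
cv2.imwrite('pics/b1.png',cv2.resize(a,None,fx=7,fy=7,interpolation=cv2.INTER_CUBIC))
cv2.imwrite('pics/b2.png',cv2.resize(b,None,fx=6,fy=6,interpolation=cv2.INTER_CUBIC))
from plant import imaging
for c in("top","scene"): print(imaging.camera_params(c))
print(imaging.camera_params("wrist"))
E
```

```text
{'fx': 472.92849612573525, 'fy': 472.92849612573525, 'cx': 284.964347126245, 'cy': 203.23007637968644, 'dist': array([-0.0780797,  0.       ,  0.       ,  0.       ,  0.       ]), 'rvec': array([ 2.17865511, -2.16579345,  0.13672386]), 'tvec': array([-0.06233224,  0.52727954,  1.4746532 ])}
{'fx': 535.5945808109526, 'fy': 535.5945808109526, 'cx': 269.9096681287176, 'cy': 206.2112746457579, 'dist': array([-0.05926015,  0.        ,  0.        ,  0.        ,  0.        ]), 'rvec': array([ 0.80044194, -2.53364282,  1.13631543]), 'tvec': array([0.40269851, 0.32582215, 1.18476088])}
{'fx': 296.6009510332655, 'fy': 296.6009510332655, 'cx': 278.6376352601015, 'cy': 210.45181473003504, 'dist': array([0.02283414, 0.        , 0.        , 0.        , 0.        ]), 'tool_from_camera': array([[ 2.07553668e-04, -9.49615066e-01, -3.13418542e-01,
         7.95750456e-02],
       [ 9.99999872e-01,  3.41571339e-04, -3.72689017e-04,
        -9.21626496e-04],
       [ 4.60965897e-04, -3.13418425e-01,  9.49615016e-01,
        -1.43526681e-01],
       [ 0.00000000e+00,  0.00000000e+00,  0.00000000e+00,
         1.00000000e+00]])}
```

View pics/b1.png

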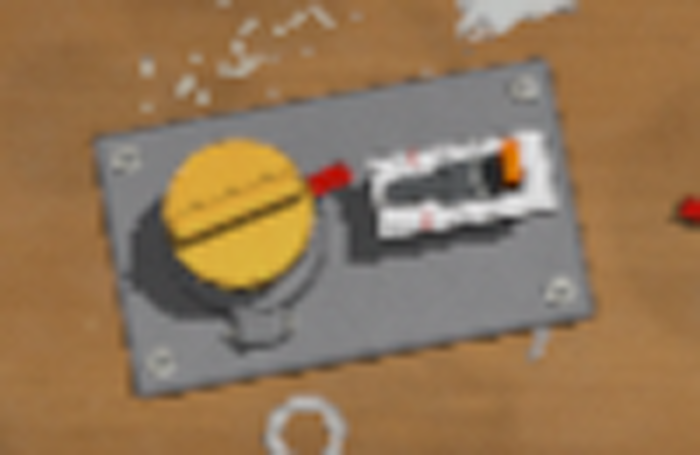

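View pics/b2.png

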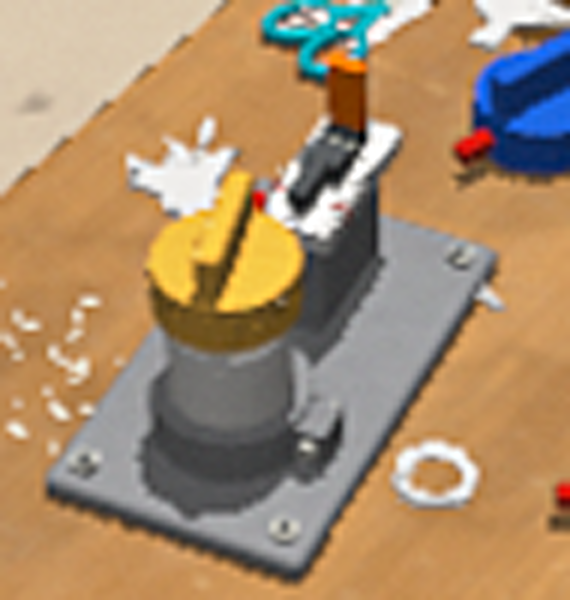

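The crop shows the brass cap on the barrel, with its bar and red ear pointing right (toward the slide). The white rail, the orange tab and both red lines are on the same stand. I move over it now at a safe height.

Call:
{"method": "play_rows", "body": {"deltas": "-0.6 -0.98 1 0 0 0 0;-0.6 -0.98 1 0 0 0 0;-0.6 -0.98 1 0 0 0 0;-0.6 -0.98 1 0 0 0 0;-0.6 -0.98 1 0 0 0 0;-0.6 -0.98 1 0 0 0 0;-0.6 -0.98 1 0 0 0 0;-0.6 -0.98 1 0 0 0 0;-0.6 -0.98 1 0 0 0 0;-0.6 -0.98 1 0 0 0 0"}}

```text
clock: 1.68
ee_pos: [0.3426, -0.3501, 0.2316]
eef_rot: [-0.124, 0.992, -0.0, 0.0]
force: [0.0, -0.8, -0.5]
grip_width: 0.0169
```

Call:
{"method": "play_rows", "body": {"deltas": "-0.6 -0.98 1 0 0 0 0;-0.6 -0.98 1 0 0 0 0;-0.6 -0.98 1 0 0 0 0;-0.6 -0.98 1 0 0 0 0;-0.6 -0.98 1 0 0 0 0;-0.6 -0.98 1 0 0 0 0;-0.6 -0.98 1 0 0 0 0;-0.6 -0.98 1 0 0 0 0;-0.6 -0.98 1 0 0 0 0;-0.6 -0.98 1 0 0 0 0"}}

```text
clock: 2.52
ee_pos: [0.5186, -0.0472, 0.2317]
eef_rot: [-0.124, 0.992, 0.0, 0.0]
force: [1.2, -0.2, -0.2]
grip_width: 0.0171
```

Call:
{"method": "play_rows", "body": {"deltas": "-0.6 0 0 0 0 0 -1;-0.6 0 0 0 0 0 -1;-0.6 0 0 0 0 0 -1;-0.6 0 0 0 0 0 -1;-0.6 0 0 0 0 0 -1;-0.6 0 0 0 0 0 -1;-0.6 0 0 0 0 0 -1;-0.6 0 0 0 0 0 -1;-0.6 0 0 0 0 0 -1;-0.6 0 0 0 0 0 -1"}}

```text
clock: 3.35
ee_pos: [0.518, -0.0489, 0.2314]
eef_rot: [-0.502, 0.865, -0.0, 0.0]
force: [-0.3, -0.0, -0.3]
grip_width: 0.0169
```

Call:
{"method": "play_rows", "body": {"deltas": "-0.6 0 0 0 0 0 -1;-0.6 0 0 0 0 0 -1;-0.6 0 0 0 0 0 -1;-0.6 0 0 0 0 0 -1;-0.6 0 0 0 0 0 -1;-0.6 0 0 0 0 0 -1;-0.6 0 0 0 0 0 -1;-0.6 0 0 0 0 0 -1;-0.6 0 0 0 0 0 -1;-0.6 0 0 0 0 0 -1"}}

```text
clock: 4.18
ee_pos: [0.518, -0.0489, 0.2315]
eef_rot: [0.799, -0.601, 0.0, -0.0]
force: [-0.1, 0.3, -0.7]
grip_width: 0.017
```

```bash
cat > h.py <<'E'
from plant import sense, imaging, manip, models
import cv2, numpy as np
from scipy.spatial.transform import Rotation as R
def st():
    s=sense(); r=R.from_quat(s['eef_rot']).as_matrix()
    print('t',round(s['clock'],2),'p',np.round(s['ee_pos'],4),'yawY',round(float(np.arctan2(r[1,1],r[0,1])),3),'tilt z',np.round(r[:,2],3),'F',np.round(s['force'],1),'T',np.round(s['torque'],2),'w',round(s['grip_width'],4),'q',np.round(s['joint_positions'],2)); return s,r
def lm(c,ts):
    for t in ts: print(c,t,[(round(float(d['p']),2),[round(float(x),4) for x in d['position']]) for d in models.landmark_of(t,c)][:3])
def cam(c):
    k=imaging.camera_params(c); K=np.array([[k['fx'],0,k['cx']],[0,k['fy'],k['cy']],[0,0,1.]])
    if c=='wrist':
        s=sense(); T=np.eye(4);T[:3,:3]=R.from_quat(s['eef_rot']).as_matrix();T[:3,3]=s['ee_pos']
        W=np.linalg.inv(T@k['tool_from_camera'])
    else:
        W=np.eye(4);W[:3,:3]=cv2.Rodrigues(k['rvec'])[0];W[:3,3]=k['tvec']
    return K,k['dist'],W
def pix2z(C,uv,z):
    K,d,W=C; n=cv2.undistortPoints(np.array([[uv]],float),K,d)[0,0]; Ri=W[:3,:3].T; o=-Ri@W[:3,3]; v=Ri@np.array([n[0],n[1],1]); return o+v*(z-o[2])/v[2]
def proj(C,p):
    K,d,W=C; return cv2.projectPoints(np.atleast_2d(np.array(p,float)),W[:3,:3],W[:3,3],K,d)[0][:,0]
E
python3 - <<'E'
from h import *
s,r=st()
im=imaging.snapshot('wrist'); cv2.imwrite('pics/w1.png',im)
lm('wrist',["extruder","cap_bar","cap_ear","ear_home","slide_tab","slide_line","red_line"])
E
```

```text
t 4.18 p [ 0.518  -0.0489  0.2315] yawY -2.86 tilt z [ 0.  0. -1.] F [-0.1  0.3 -0.7] T [-0.04  0.03  0.02] w 0.017 q [ 0.28  0.1  -0.33  0.   -1.14 -0.  ]
wrist extruder [(0.97, [0.5592, 0.0258, 0.0004])]
wrist cap_bar [(0.89, [0.4272, -0.2202, 0.0377]), (0.84, [0.5533, 0.0227, 0.1267]), (0.78, [0.3783, -0.0549, 0.0378])]
wrist cap_ear [(0.89, [0.5789, -0.0153, 0.0933]), (0.83, [0.4135, -0.0246, 0.0127]), (0.73, [0.5815, -0.0922, 0.119])]
wrist ear_home [(0.91, [0.5554, -0.0175, 0.0917]), (0.36, [0.5745, -0.054, 0.0947])]
wrist slide_tab [(0.78, [0.5839, -0.0904, 0.1184])]
wrist slide_line [(0.84, [0.5768, -0.0851, 0.0967])]
wrist red_line [(0.88, [0.5741, -0.0529, 0.0933])]
```

View pics/w1.png

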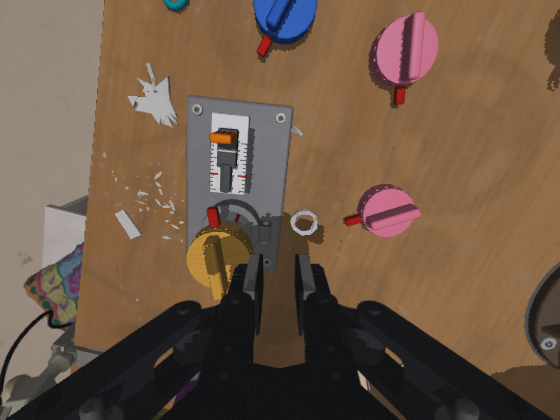

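```bash
python3 - <<'E'
from h import *
from scipy.optimize import least_squares
C=cam('top'); Wc=cam('wrist')
px=np.array([(95,138),(545,60),(594,315),(138,395)])/7+np.array([225,160])-0.43
# order: (+x? ,+y) image up=+x world, left=+y
loc=np.array([(.062,.062),(.062,-.152),(-.062,-.152),(-.062,.062)])
wp=np.array([(190,96),(293,106)]) # wrist: far end corners  +x,-y ; -x,-y
def ext(p): 
    c,s=np.cos(p[2]),np.sin(p[2]); return np.c_[loc@np.array([[c,s],[-s,c]])+p[:2],np.full(4,.012)]
def f(p):
    e=ext(p); return np.r_[(proj(C,e)-px).ravel(),(proj(Wc,e[1:3])-wp).ravel()*.5]
o=least_squares(f,[.56,.024,.14]); print(o.x,np.round(o.fun,1))
# ear from images
top=cv2.imread('pics/a_top.png');wr=cv2.imread('pics/w1.png')
def cen(im,box,fn):
    x0,y0,x1,y1=box; b,g,r=[im[y0:y1,x0:x1,i].astype(int) for i in range(3)]; m=fn(b,g,r); ys,xs=np.nonzero(m); return np.array([xs.mean()+x0,ys.mean()+y0]),m.sum()
red=lambda b,g,r:(r>120)&(g<50)&(b<60)
e1,n=cen(top,(262,178,280,195),red);print('ear top',e1,n,pix2z(C,e1,.106))
e2,n=cen(wr,(200,200,225,230),red);print('ear wr',e2,n,pix2z(Wc,e2,.106))
br=lambda b,g,r:(r>180)&(g>120)&(b<100)
e3,n=cen(top,(245,175,280,205),br);print('brass top',e3,n,pix2z(C,e3,.118))
og=lambda b,g,r:(r>180)&(g>70)&(g<150)&(b<60)
e4,n=cen(top,(290,172,305,190),og);print('tab top',e4,n,pix2z(C,e4,.126))
e5,n=cen(wr,(205,125,240,150),og);print('tab wr',e5,n,pix2z(Wc,e5,.126))
cv2.imwrite('pics/w1c.png',cv2.resize(wr[80:310,160:310],None,fx=2.6,fy=2.6,interpolation=cv2.INTER_CUBIC))
E
```

```text
[0.55759644 0.02197608 0.18239085] [-0.6 -0.3  0.2 -0.5  0.1  0.5 -0.3  0.7 -1.4 -0.4  1.3  0.2]
ear top [271.5    185.1875] 16 [ 0.57390713 -0.01694638  0.106     ]
ear wr [212.36809816 217.78527607] 163 [ 0.57611928 -0.01724614  0.106     ]
brass top [258.56028369 189.64539007] 282 [0.55832624 0.02159262 0.118     ]
tab top [297.71428571 182.57142857] 7 [ 0.5794178  -0.09554284  0.126     ]
tab wr [219.65753425 137.86986301] 146 [ 0.58200773 -0.09496088  0.126     ]
```

View pics/w1c.png

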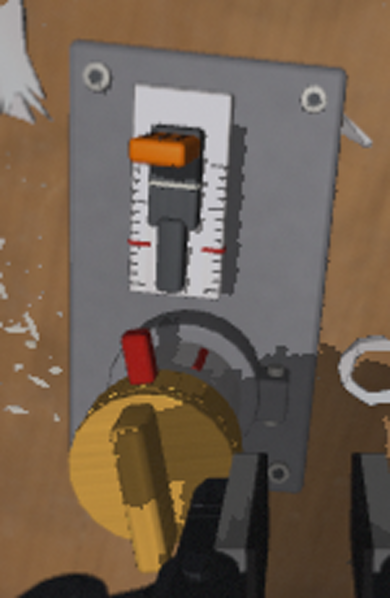

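Crop check: the brass cap's bar runs from (120,420) to (150,560), with the red ear at (138,355) and the orange tab at (163,148). The red lines are at (140,243) and (213,250), and the white line at (175,183). Now I line up with the bar.

Call:
{"method": "play_rows", "body": {"deltas": "-0.42 0 0 0 0 0 -1;-0.42 -0.7 -0.856 0 0 0 0;-0.42 -0.7 -0.856 0 0 0 0;-0.42 -0.7 -0.856 0 0 0 0;-0.42 0 0 1 0 0 0;-0.42 0 0 1 0 0 0;-0.42 0 0 1 0 0 0;-0.42 0 0 0 0 0 0"}}

```text
clock: 5.25
ee_pos: [0.5567, 0.0223, 0.1515]
eef_rot: [0.821, -0.571, -0.003, 0.003]
force: [-1.4, 0.3, -0.1]
grip_width: 0.0247
```

```bash
python3 - <<'E'
from h import *
st()
for c in('wrist','scene','top'): cv2.imwrite(f'pics/c_{c}.png',imaging.snapshot(c))
a=cv2.imread('pics/c_scene.png')[170:270,200:300];b=cv2.imread('pics/c_wrist.png')
cv2.imwrite('pics/c1.png',np.hstack([cv2.resize(a,(420,420),interpolation=cv2.INTER_CUBIC),b[:,180:380]]))
E
```

```text
t 5.25 p [0.5567 0.0223 0.1515] yawY -2.785 tilt z [-0.008 -0.002 -1.   ] F [-1.4  0.3 -0.1] T [-0.04  0.13 -0.05] w 0.0247 q [ 0.39  0.24 -0.35 -0.   -0.99 -0.03]
```

View pics/c1.png

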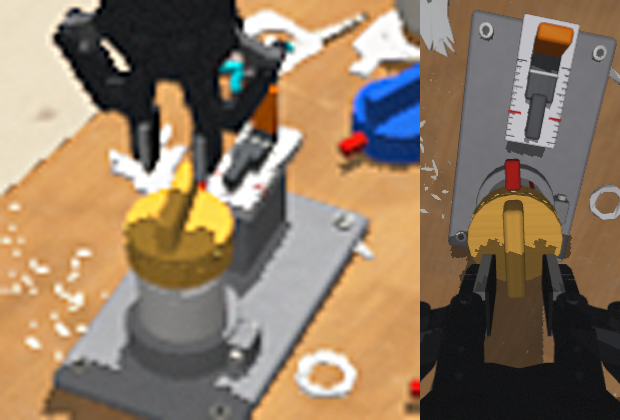

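The bar is parallel to the fingers (wrist view) but about 3 mm toward tool -y. I correct that and go down in part.

Call:
{"method": "play_rows", "body": {"deltas": "-0.42 0 -0.06 0 0 0 0;-0.42 0 0 0 0 0 0;-0.42 0 0 0 0 0 0"}}

```text
clock: 5.65
ee_pos: [0.5619, 0.0234, 0.1577]
eef_rot: [0.822, -0.57, 0.001, -0.001]
force: [0.0, 0.5, 0.7]
grip_width: 0.0248
```

```bash
python3 - <<'E'
from h import *
st(); C=cam('wrist')
im=imaging.snapshot('wrist'); cv2.imwrite('pics/d.png',im[150:330,200:360])
b,g,r=[im[:,:,i].astype(int) for i in range(3)]
for row in range(205,296,10):
    m=np.nonzero((r[row,:]>90)&(g[row,:]>60)&(b[row,:]<70)&(r[row,:]-b[row,:]>60))[0]; m=m[(m>220)&(m<360)]; print(row,m.min() if len(m) else None,m.max() if len(m) else None,end=' | ')
E
python3 -c "
import cv2;cv2.imwrite('pics/d2.png',cv2.resize(cv2.imread('pics/d.png'),None,fx=3.3,fy=3.3,interpolation=2))"
```

```text
t 5.65 p [0.5619 0.0234 0.1577] yawY -2.784 tilt z [ 0.002  0.001 -1.   ] F [0.  0.5 0.7] T [ 0.03 -0.03 -0.01] w 0.0248 q [ 0.39  0.23 -0.34  0.   -0.99 -0.03]
205 249 353 | 215 241 359 | 225 239 359 | 235 238 359 | 245 239 359 | 255 227 359 | 265 226 359 | 275 221 355 | 285 277 359 | 295 345 359 |
```

View pics/d2.png

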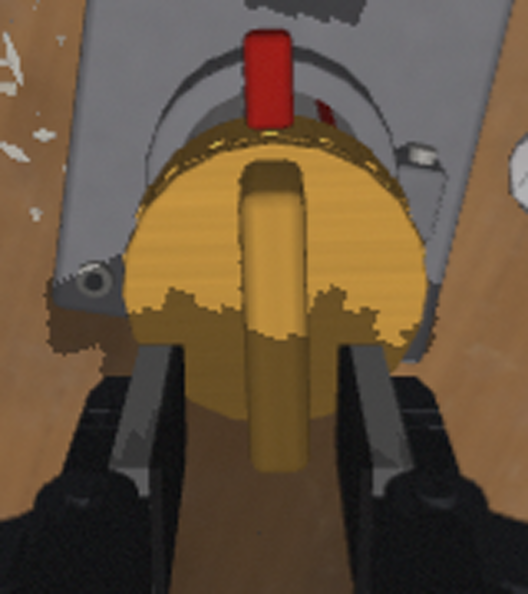

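Call:
{"method": "play_rows", "body": {"deltas": "-0.42 0 0.08 0 0 0 0;-0.42 0 0 0.5 0 0 0;-0.42 0 0 0.5 0 0 0;-0.42 0 0 0.48 0 0 0;-0.62 0 0 0 0 0 0;-0.62 0 0 0 0 0 0;-0.62 0 0 0 0 0 0"}}

```text
clock: 6.28
ee_pos: [0.5596, 0.0226, 0.12]
eef_rot: [0.822, -0.57, 0.0, -0.0]
force: [-0.6, 0.9, 0.8]
grip_width: 0.0161
```

```bash
python3 - <<'E'
from h import *
st()
im=imaging.snapshot('wrist'); cv2.imwrite('pics/e.png',cv2.resize(im[150:330,200:360],None,fx=3,fy=3,interpolation=2))
E
```

```text
t 6.28 p [0.5596 0.0226 0.12  ] yawY -2.783 tilt z [ 0.001  0.    -1.   ] F [-0.6  0.9  0.8] T [ 0.06 -0.03 -0.08] w 0.0161 q [ 0.39  0.27 -0.39  0.   -0.91 -0.03]
```

View pics/e.png

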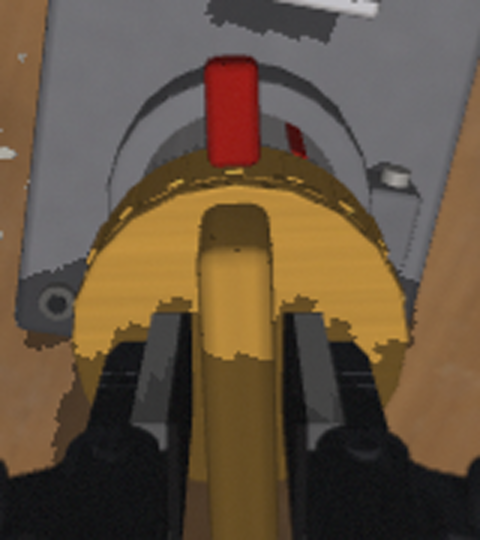

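The bar stands freely between the pads. Turning backward (tool wz negative).

Call:
{"method": "play_rows", "body": {"deltas": "-0.62 0 0 0 0 0 -0.6;-0.62 0 0 0 0 0 -0.6;-0.62 0 0 0 0 0 -0.6;-0.62 0 0 0 0 0 -0.6;-0.62 0 0 0 0 0 -0.6;-0.62 0 0 0 0 0 -0.6;-0.62 0 0 0 0 0 -0.6;-0.62 0 0 0 0 0 -0.6;-0.62 0 0 0 0 0 0"}}

```text
clock: 7.08
ee_pos: [0.5599, 0.0227, 0.1205]
eef_rot: [0.916, -0.402, 0.001, -0.001]
force: [0.0, -0.9, 1.7]
grip_width: 0.0161
```

```bash
cat > look.py <<'E'
from h import *
import sys
n=sys.argv[1]; st()
C=cam('wrist'); im=imaging.snapshot('wrist'); sc=imaging.snapshot('scene')
cv2.imwrite(f'pics/{n}.png',np.hstack([cv2.resize(im[150:330,200:360],None,fx=2.3,fy=2.3,interpolation=2),cv2.resize(sc[190:280,210:300],(414,414),interpolation=2)]))
b,g,r=[im[:,:,i].astype(int) for i in range(3)]
m=((r>110)&(g<50)&(b<60)).astype(np.uint8)
k,l,s_,c=cv2.connectedComponentsWithStats(m)
for i in range(1,k):
    if s_[i,4]>60 and c[i][1]>140: print('red',np.round(c[i],1),s_[i])
E
python3 look.py f1
```

```text
t 7.08 p [0.5599 0.0227 0.1205] yawY -2.397 tilt z [ 0.002  0.    -1.   ] F [ 0.  -0.9  1.7] T [-0.09  0.06  0.  ] w 0.0161 q [ 0.39  0.27 -0.39  0.   -0.91  0.35]
red [293.3 188.5] [283 172  22  35 547]
red [431.5 275.3] [421 270  22  11 173]
```

View pics/f1.png

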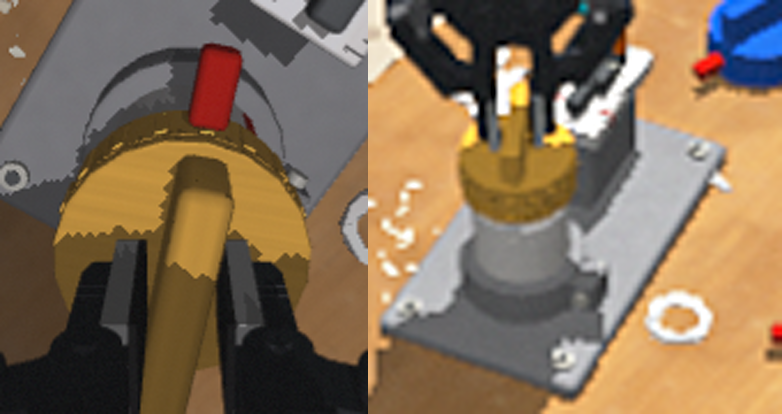

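The cap follows with about 0.15 rad of play and no drop yet. Continuing.

Call:
{"method": "play_rows", "body": {"deltas": "-0.62 0 0 0 0 0 -0.6;-0.62 0 0 0 0 0 -0.6;-0.62 0 0 0 0 0 -0.6;-0.62 0 0 0 0 0 -0.6;-0.62 0 0 0 0 0 -0.6;-0.62 0 0 0 0 0 0"}}

```text
clock: 7.68
ee_pos: [0.5602, 0.0228, 0.1204]
eef_rot: [0.957, -0.29, 0.001, -0.0]
force: [-0.6, -0.2, 5.0]
grip_width: 0.0162
```

```bash
python3 look.py f2
```

```text
t 7.68 p [0.5602 0.0228 0.1204] yawY -2.158 tilt z [ 0.002  0.    -1.   ] F [-0.6 -0.2  5. ] T [-0.02 -0.09 -0.07] w 0.0162 q [ 0.39  0.27 -0.39  0.   -0.91  0.59]
red [293.9 188.8] [283 172  23  35 560]
red [406.3 304.6] [396 299  21  13 161]
```

View pics/f2.png

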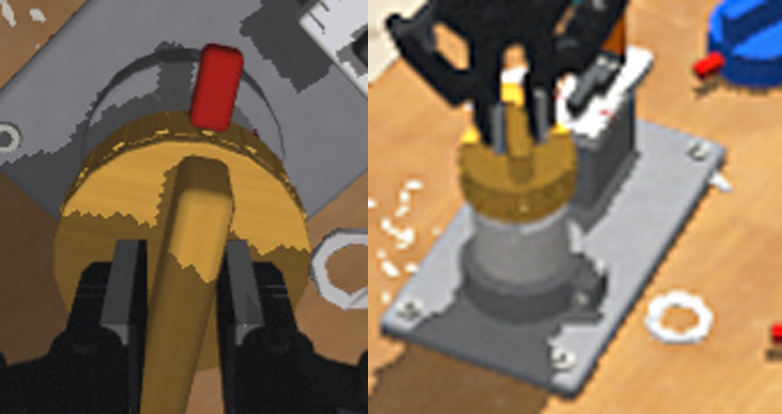

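Fz is +5 N, perhaps the rising cap touching the tips, so I raise 3 mm and go on.

Call:
{"method": "play_rows", "body": {"deltas": "-0.62 0 0 -0.12 0 0 -0.5;-0.62 0 0 0 0 0 -0.5;-0.62 0 0 0 0 0 -0.5;-0.62 0 0 0 0 0 -0.5;-0.62 0 0 0 0 0 0"}}

```text
clock: 8.2
ee_pos: [0.5588, 0.0225, 0.1219]
eef_rot: [0.977, -0.213, -0.0, 0.0]
force: [-0.3, 0.0, -0.3]
grip_width: 0.0162
```

```bash
python3 look.py f3
```

```text
t 8.2 p [0.5588 0.0225 0.1219] yawY -2.0 tilt z [-0.001 -0.    -1.   ] F [-0.3  0.  -0.3] T [ 0.02  0.04 -0.03] w 0.0162 q [ 0.39  0.27 -0.39 -0.   -0.91  0.75]
red [284.3 181.9] [276 166  18  33 507]
red [547.5 257.5] [538 250  21  16 165]
```

View pics/f3.png

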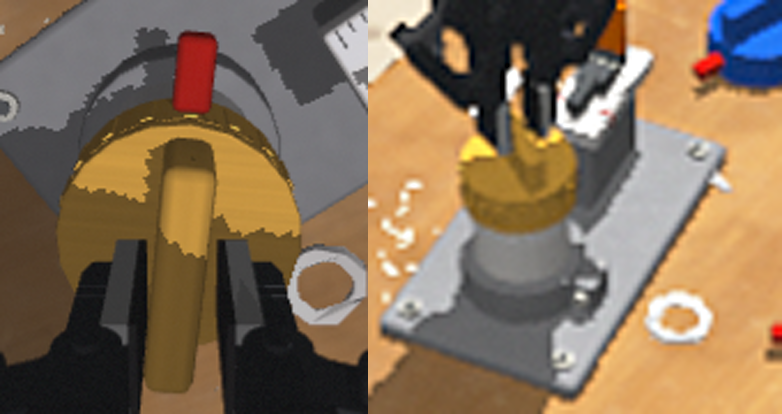

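The cap dropped: the ear shrank and moved from row 188 to 182, and the skirt is lower in the scene view. I lower the tips 9 mm and screw clockwise.

Call:
{"method": "play_rows", "body": {"deltas": "-0.62 0 0 0.36 0 0 0;-0.62 0 0 0 0 0 0.7;-0.62 0 0 0 0 0 0.7;-0.62 0 0 0 0 0 0.7;-0.62 0 0 0 0 0 0.7;-0.62 0 0 0 0 0 0.7;-0.62 0 0 0 0 0 0.7;-0.62 0 0 0 0 0 0.7;-0.62 0 0 0 0 0 0.7;-0.62 0 0 0 0 0 0"}}

```text
clock: 9.13
ee_pos: [0.5589, 0.0226, 0.1124]
eef_rot: [0.905, -0.426, -0.0, 0.0]
force: [0.9, 0.4, 0.4]
grip_width: 0.0163
```

```bash
python3 look.py g1
```

```text
t 9.13 p [0.5589 0.0226 0.1124] yawY -2.452 tilt z [-0.001 -0.    -1.   ] F [0.9 0.4 0.4] T [ 0.07 -0.03  0.05] w 0.0163 q [ 0.39  0.28 -0.4  -0.   -0.89  0.3 ]
red [264.5 186.2] [254 169  22  36 552]
red [439.6 271.5] [429 267  22  10 188]
```

View pics/g1.png

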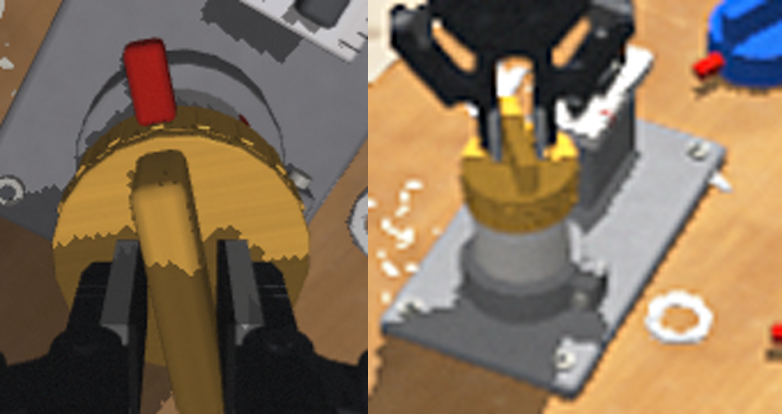

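The cap is turning and staying down. Continuing clockwise.

Call:
{"method": "play_rows", "body": {"deltas": "-0.62 0 0 0 0 0 0.8;-0.62 0 0 0 0 0 0.8;-0.62 0 0 0 0 0 0.8;-0.62 0 0 0 0 0 0.8;-0.62 0 0 0 0 0 0.8;-0.62 0 0 0 0 0 0.8;-0.62 0 0 0 0 0 0.8;-0.62 0 0 0 0 0 0.8;-0.62 0 0 0 0 0 0.8;-0.62 0 0 0 0 0 0.8"}}

```text
clock: 10.07
ee_pos: [0.559, 0.0225, 0.1129]
eef_rot: [0.725, -0.688, -0.0, 0.0]
force: [-0.4, 0.5, -1.3]
grip_width: 0.0164
```

Call:
{"method": "play_rows", "body": {"deltas": "-0.62 0 0 0 0 0 0.6;-0.62 0 0 0 0 0 0.6;-0.62 0 0 0 0 0 0.6;-0.62 0 0 0 0 0 0"}}

```text
clock: 10.4
ee_pos: [0.5591, 0.0225, 0.113]
eef_rot: [-0.674, 0.739, 0.0, -0.0]
force: [0.2, 0.5, 0.2]
grip_width: 0.0164
```

```bash
python3 look.py g2
```

```text
t 10.4 p [0.5591 0.0225 0.113 ] yawY 3.051 tilt z [-0. -0. -1.] F [0.2 0.5 0.2] T [-0.04  0.08 -0.02] w 0.0164 q [ 0.39  0.28 -0.4  -0.   -0.89 -0.48]
red [265.  185.5] [255 169  21  34 530]
```

View pics/g2.png

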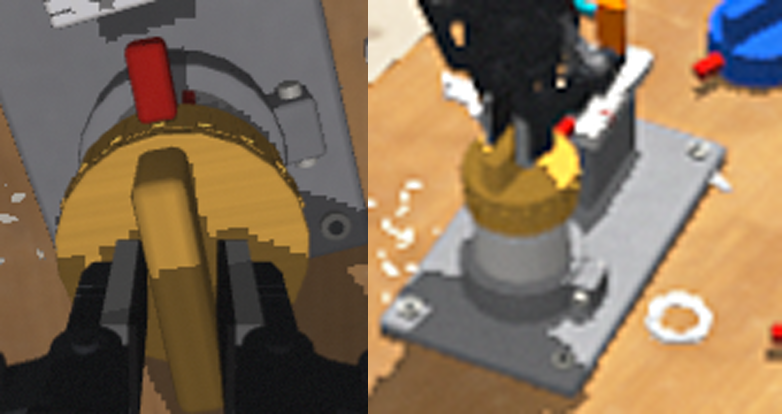

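Stripe still ~0.3 rad ahead. Smaller steps now, watching torque.

Call:
{"method": "play_rows", "body": {"deltas": "-0.62 0 0 0.1 0 0 0.6;-0.62 0 0 0 0 0 0.6;-0.62 0 0 0 0 0 0.6;-0.62 0 0 0 0 0 0.6;-0.62 0 0 0 0 0 0"}}

```text
clock: 10.92
ee_pos: [0.5592, 0.0226, 0.1107]
eef_rot: [-0.601, 0.8, 0.0, -0.0]
force: [1.0, -0.5, -0.9]
grip_width: 0.0163
```

```bash
python3 look.py g3
```

```text
t 10.92 p [0.5592 0.0226 0.1107] yawY 2.859 tilt z [-0.  0. -1.] F [ 1.  -0.5 -0.9] T [-0.02  0.   -0.01] w 0.0163 q [ 0.39  0.28 -0.4  -0.   -0.89 -0.67]
red [264.5 186.6] [254 170  22  35 548]
```

View pics/g3.png

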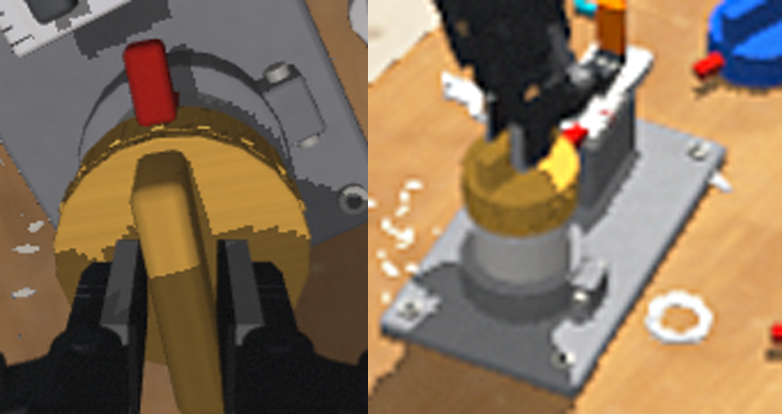

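Almost over the stripe. Fine steps now.

Call:
{"method": "play_rows", "body": {"deltas": "-0.62 0 0 0 0 0 0.5;-0.62 0 0 0 0 0 0.5;-0.62 0 0 0 0 0 0"}}

```text
clock: 11.27
ee_pos: [0.5592, 0.0229, 0.1109]
eef_rot: [-0.569, 0.823, 0.0, 0.0]
force: [-0.9, 1.6, 0.1]
grip_width: 0.0161
```

```bash
python3 look.py g4
```

```text
t 11.27 p [0.5592 0.0229 0.1109] yawY 2.78 tilt z [ 0.  0. -1.] F [-0.9  1.6  0.1] T [0.79 0.3  0.14] w 0.0161 q [ 0.39  0.28 -0.4  -0.   -0.89 -0.75]
red [263.  187.1] [252 170  23  35 546]
```

Call:
{"method": "play_rows", "body": {"deltas": "-0.62 0 0 0 0 0 0.4;-0.62 0 0 0 0 0 0.4;-0.62 0 0 0 0 0 0"}}

```text
clock: 11.62
ee_pos: [0.5592, 0.0228, 0.1108]
eef_rot: [-0.542, 0.84, 0.0, 0.0]
force: [-1.5, 2.8, -0.2]
grip_width: 0.0164
```

```bash
python3 look.py g5
```

```text
t 11.62 p [0.5592 0.0228 0.1108] yawY 2.717 tilt z [-0.  0. -1.] F [-1.5  2.8 -0.2] T [1.16 0.56 0.71] w 0.0164 q [ 0.39  0.28 -0.4  -0.   -0.89 -0.81]
red [260. 188.] [249 171  23  35 541]
```

View pics/g5.png

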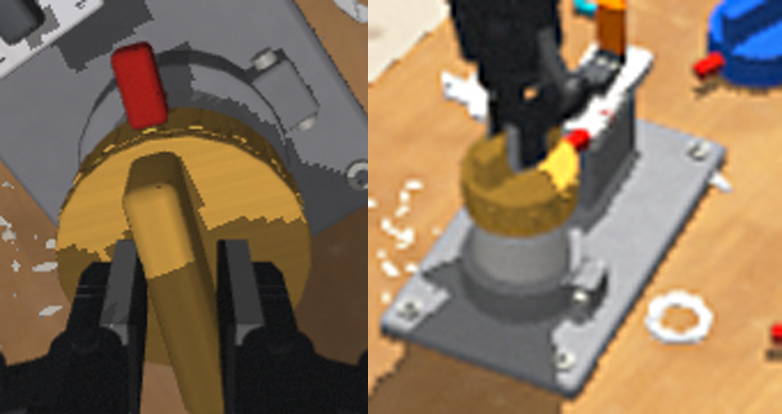

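The stop is reached: Tz rose to 0.7 N m and the bar now lags more instead of turning. I back off within the play, open and lift.

Call:
{"method": "play_rows", "body": {"deltas": "-0.6 0 0 0 0 0 -0.7;-0.5 0 0 0 0 0 -0.7;-0.4 0 0 0 0 0 -0.7;-0.35 0 0 0 0 0 0;-0.35 0 0 -0.5 0 0 0;-0.35 0 0 -1 0 0 0;-0.35 0 0 -1 0 0 0;-0.35 0 0 -1 0 0 0;-0.35 0 0 0 0 0 0"}}

```text
clock: 12.47
ee_pos: [0.562, 0.0227, 0.2037]
eef_rot: [-0.61, 0.792, -0.002, 0.003]
force: [0.8, 0.2, 0.6]
grip_width: 0.0279
```

```bash
python3 - <<'E'
from h import *
st(); C=cam('wrist'); im=imaging.snapshot('wrist'); cv2.imwrite('pics/h.png',cv2.resize(im[60:330,120:400],None,fx=2.1,fy=2.1,interpolation=2))
lm('wrist',["cap_bar","cap_ear","ear_home","slide_tab","slide_line","red_line"])
b,g,r=[im[:,:,i].astype(int) for i in range(3)]
m=((r>110)&(g<50)&(b<60)).astype(np.uint8)
k,l,s_,c=cv2.connectedComponentsWithStats(m)
for i in range(1,k):
    if s_[i,4]>30: print('red',np.round(c[i],1),s_[i],pix2z(C,c[i],.095))
E
```

```text
t 12.47 p [0.562  0.0227 0.2037] yawY 2.883 tilt z [ 0.008  0.001 -1.   ] F [0.8 0.2 0.6] T [ 0.06 -0.2   0.02] w 0.0279 q [ 0.39  0.19 -0.29  0.   -1.09 -0.65]
wrist cap_bar [(0.88, [0.3791, -0.0509, 0.0356]), (0.66, [0.5533, 0.0216, 0.1139])]
wrist cap_ear [(0.9, [0.5547, -0.0188, 0.0879]), (0.85, [0.4125, -0.0283, 0.0118]), (0.59, [0.5823, -0.0923, 0.1179])]
wrist ear_home [(0.77, [0.5553, -0.0149, 0.0901])]
wrist slide_tab [(0.8, [0.5781, -0.0921, 0.1139])]
wrist slide_line [(0.58, [0.5783, -0.0848, 0.0957])]
wrist red_line [(0.63, [0.5763, -0.0553, 0.0942])]
red [408.2 105.5] [399  97  19  19 161] [ 0.44281458 -0.03419017  0.095     ]
red [277.2 159.6] [271 149  13  23 232] [ 0.55429014 -0.01948482  0.095     ]
```

View pics/h.png

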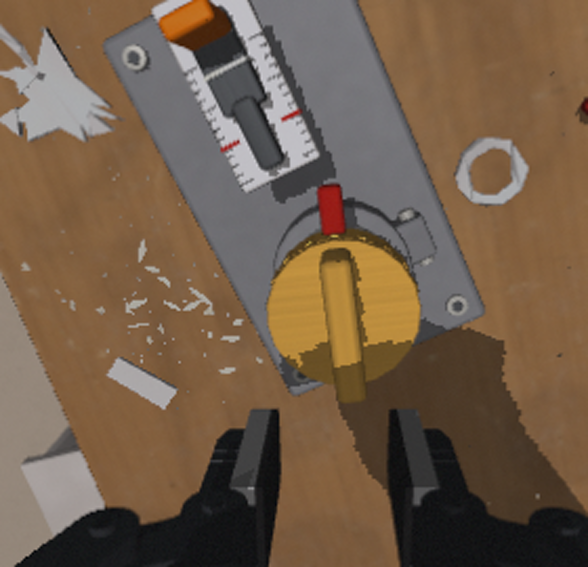

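The ear sits over its stripe at about (0.554, -0.019), on ear_home, and the cap is down. Now I measure the slide.

```bash
python3 - <<'E'
from h import *
C=cam('wrist')
f=lambda u,v,z:pix2z(C,(u/2.1+120-.25,v/2.1+60-.25),z)
a=f(230,147,.080);b=f(291,115,.080);w1=f(207,80,.093);w2=f(248,56,.093)
yd=np.array([-np.sin(.18),np.cos(.18)]);o=np.array([.559,.0225])
for n,p in zip('a b w1 w2'.split(),(a,b,w1,w2)): q=p[:2]-o; print(n,p,'exty',q@yd,'extx',q@np.array([yd[1],-yd[0]]))
im=cv2.imread('pics/h.png')[0:220,130:350]; cv2.imwrite('pics/h2.png',cv2.resize(im,None,fx=2.7,fy=2.7,interpolation=2))
im=cv2.imread('pics/w1.png'); cv2.imwrite('pics/h3.png',cv2.resize(im[105:200,200:260],None,fx=6,fy=6,interpolation=2))
E
```

```text
a [ 0.58312447 -0.05346035  0.08      ] exty -0.0790521093583063 extx 0.010135560424923829
b [ 0.55592751 -0.05897995  0.08      ] exty -0.07961347275454189 extx -0.017610168390177625
w1 [ 0.58182916 -0.07854233  0.093     ] exty -0.10349695506316993 extx 0.004370759693059346
w2 [ 0.56468333 -0.0825241   0.093     ] exty -0.10434478257977627 extx -0.013210915074814483
```

View pics/h2.png

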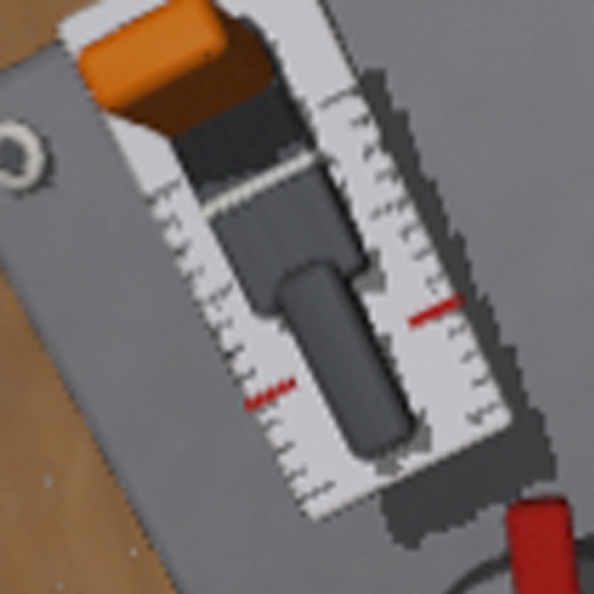

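The white line is about 24.5 mm short of the red line, i.e. travel ≈ 0.0095, within the stated range. I turn so the jaws lie along the slide and go above the tab.

Call:
{"method": "play_rows", "body": {"deltas": "-0.42 0 0 0 0 0 1;-0.42 0 0 0 0 0 1;-0.42 0 0 0 0 0 1;-0.42 0 0 0 0 0 1;-0.42 0 0 0 0 0 1;-0.42 0 0 0 0 0 1;-0.42 0 0 0 0 0 1;-0.42 0 0 0 0 0 1;-0.42 0 0 0 0 0 1;-0.42 0 0 0 0 0 1"}}

```text
clock: 13.65
ee_pos: [0.5589, 0.0224, 0.1975]
eef_rot: [-0.252, 0.968, -0.0, -0.001]
force: [-0.4, 0.1, 0.1]
grip_width: 0.025
```

Call:
{"method": "play_rows", "body": {"deltas": "-0.42 0 0 0 0 0 1;-0.42 0 0 0 0 0 1;-0.42 0 0 0 0 0 1;-0.42 0 0 0 0 0 1;-0.42 0 0 0 0 0 0.15;-0.42 0 0 0 0 0 0;-0.42 0 0 0 0 0 0"}}

```text
clock: 14.23
ee_pos: [0.5591, 0.0225, 0.1979]
eef_rot: [-0.091, 0.996, -0.0, -0.0]
force: [-0.4, 0.2, 0.6]
grip_width: 0.0246
```

```bash
python3 - <<'E'
from h import *
st(); cv2.imwrite('pics/i.png',imaging.snapshot('wrist'))
E
```

```text
t 14.23 p [0.5591 0.0225 0.1979] yawY 1.754 tilt z [-0.001 -0.    -1.   ] F [-0.4  0.2  0.6] T [ 0.09 -0.06 -0.05] w 0.0246 q [ 0.39  0.2  -0.29 -0.   -1.08 -1.78]
```

View pics/i.png

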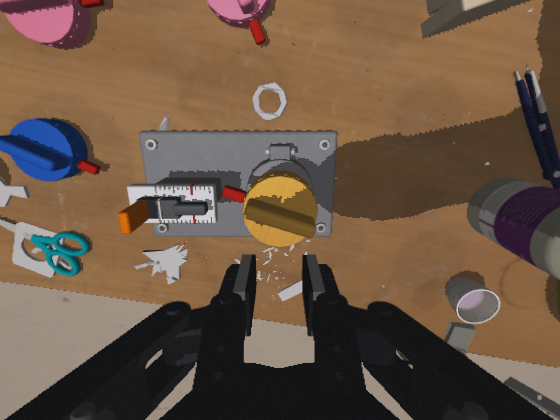

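The plate is level in the picture, so the jaws are parallel to the slide. Tab at (132,217), cap at (280,210), jar and small cup well clear on the right. Moving over the tab.

Call:
{"method": "play_rows", "body": {"deltas": "-0.42 0.04 -0.96 0 0 0 0;-0.42 0 -0.96 0 0 0 0;-0.42 0 -0.96 0 0 0 0;-0.42 0 -0.96 0 0 0 0;-0.42 0 -0.96 0 0 0 0;-0.42 0 0 0.7 0 0 0;-0.42 0 0 0.7 0 0 0;-0.42 0 0 0 0 0 0;-0.42 0 0 0 0 0 0;-0.42 0 0 0 0 0 0"}}

```text
clock: 15.12
ee_pos: [0.5803, -0.0956, 0.1641]
eef_rot: [-0.091, 0.996, -0.0, 0.0]
force: [0.6, -0.7, 0.8]
grip_width: 0.0248
```

```bash
cat > look2.py <<'E'
from h import *
import sys
n=sys.argv[1]; s,r=st(); C=cam('wrist'); im=imaging.snapshot('wrist'); cv2.imwrite(f'pics/{n}.png',im)
yd=np.array([-np.sin(.18),np.cos(.18)]);o=np.array([.559,.0225])
b,g,rr=[im[:,:,i].astype(int) for i in range(3)]
m=((rr>150)&(g>60)&(g<150)&(b<60)).astype(np.uint8)
k,l,s_,c=cv2.connectedComponentsWithStats(m)
for i in range(1,k):
    if s_[i,4]>60: q=pix2z(C,c[i],.128); print('or',np.round(c[i],1),s_[i],q,'exty',(q[:2]-o)@yd)
print('tcp exty',(s['ee_pos'][:2]-o)@yd)
cv2.imwrite(f'pics/{n}c.png',cv2.resize(im[110:330,150:410],None,fx=2.7,fy=2.7,interpolation=2))
E
python3 look2.py j
```

```text
t 15.12 p [ 0.5803 -0.0956  0.1641] yawY 1.753 tilt z [ 0.001 -0.    -1.   ] F [ 0.6 -0.7  0.8] T [ 0.05 -0.02  0.03] w 0.0248 q [ 0.17  0.27 -0.28  0.   -1.02 -1.56]
tcp exty -0.11997994413745526
```

View pics/jc.png

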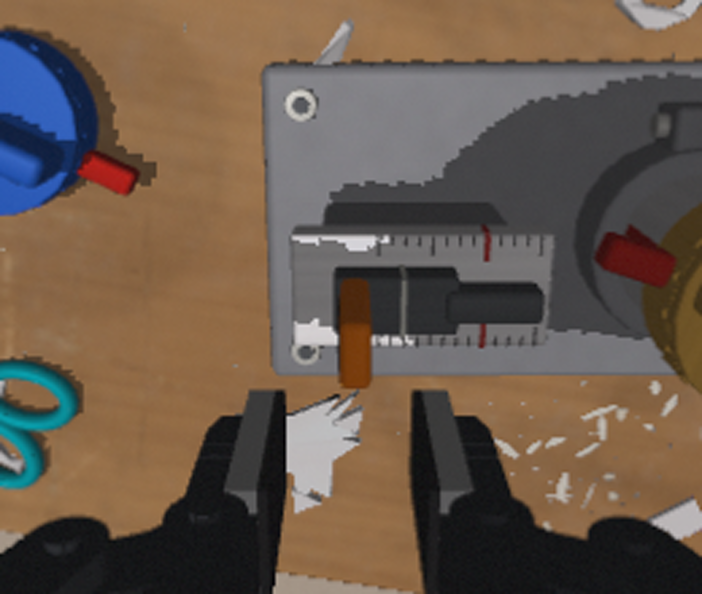

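Tab at crop (355,330), midway between the finger tips (280/415). Descending around it.

Call:
{"method": "play_rows", "body": {"deltas": "-0.42 0 0 0.6 0 0 0;-0.42 0 0 0.6 0 0 0;-0.42 0 0 0.6 0 0 0;-0.42 0 0 0.5 0 0 0;-0.42 0 0 0 0 0 0;-0.42 0 0 0 0 0 0"}}

```text
clock: 15.67
ee_pos: [0.5801, -0.0955, 0.1064]
eef_rot: [-0.091, 0.996, -0.0, 0.0]
force: [-0.6, -0.8, 0.4]
grip_width: 0.0245
```

```bash
python3 look2.py k; python3 - <<'E'
from h import *
# gap from picture j
import numpy as np
k=imaging.camera_params('wrist');K=np.array([[k['fx'],0,k['cx']],[0,k['fy'],k['cy']],[0,0,1.]])
T=np.eye(4);T[:3,:3]=R.from_quat([-.091,.9959,0,0]).as_matrix();T[:3,3]=[.5803,-.0956,.1641]
C=(K,k['dist'],np.linalg.inv(T@k['tool_from_camera']))
yd=np.array([-np.sin(.18),np.cos(.18)]);o=np.array([.559,.0225])
for n,u,v,z in(('w',404,268,.093),('w',404,330,.093),('r',486,243,.08),('r',483,336,.08)): print(n,(pix2z(C,(150+u/2.7,110+v/2.7),z)[:2]-o)@yd)
E
```

```text
t 15.67 p [ 0.5801 -0.0955  0.1064] yawY 1.753 tilt z [ 0. -0. -1.] F [-0.6 -0.8  0.4] T [-0.02 -0.01 -0.01] w 0.0245 q [ 0.17  0.33 -0.35  0.   -0.9  -1.56]
tcp exty -0.1198306249397974
w -0.10499598952404149
w -0.10453357608721277
r -0.07998338151620679
r -0.07922271254327967
```

View pics/kc.png

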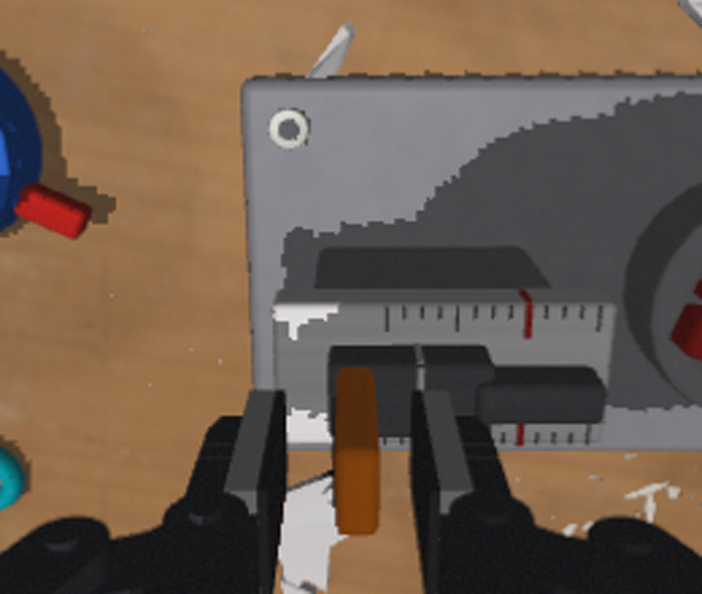

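Tab is between the pads, gap to the line ≈ 25 mm, and ≈ 9 mm free behind the tab. Pushing in part.

Call:
{"method": "play_rows", "body": {"deltas": "-0.42 0 0.2 0 0 0 0;-0.42 0 0.2 0 0 0 0;-0.42 0 0.2 0 0 0 0;-0.42 0 0.2 0 0 0 0;-0.42 0 0.2 0 0 0 0;-0.42 0 0 0 0 0 0;-0.42 0 0 0 0 0 0"}}

```text
clock: 16.3
ee_pos: [0.5758, -0.0707, 0.1066]
eef_rot: [-0.091, 0.996, -0.0, 0.001]
force: [1.0, -1.8, 0.9]
grip_width: 0.0248
```

```bash
python3 look2.py l
```

```text
t 16.3 p [ 0.5758 -0.0707  0.1066] yawY 1.752 tilt z [ 0.001 -0.    -1.   ] F [ 1.  -1.8  0.9] T [-0.54 -0.26  0.01] w 0.0248 q [ 0.21  0.31 -0.36  0.   -0.89 -1.6 ]
tcp exty -0.09475147167952912
```

View pics/lc.png

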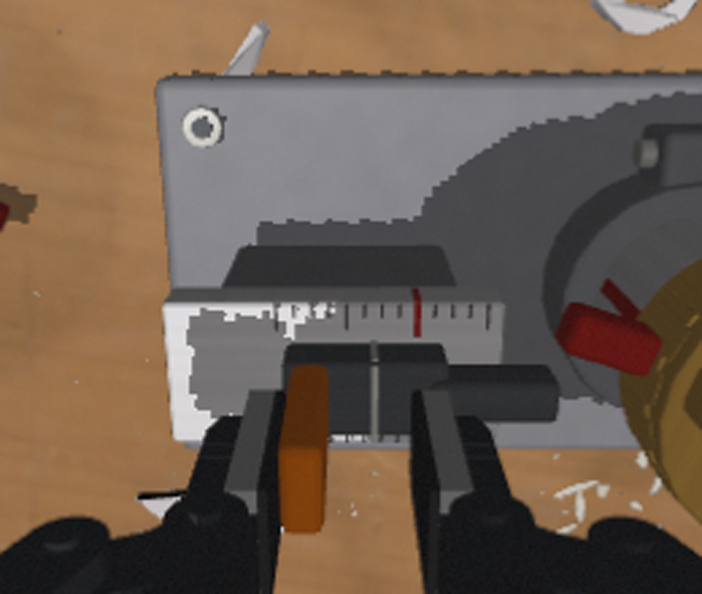

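```bash
cat > gap.py <<'E'
from h import *
import sys
yd=np.array([-np.sin(.18),np.cos(.18)]);o=np.array([.559,.0225]);C=cam('wrist')
a=list(map(float,sys.argv[1:]))
v=[(pix2z(C,(150+u/2.7-.3,110+w/2.7-.3),z)[:2]-o)@yd for u,w,z in zip(a[::2],a[1::2],[.093,.093,.08,.08])]
print(v)
E
python3 gap.py 374 347 375 435 417 312 417 334
```

```text
[np.float64(-0.09018423797760901), np.float64(-0.089721431311568), np.float64(-0.08005856430356001), np.float64(-0.0799057124520992)]
```

10 mm to go. Pushing 7.5 mm more.

Call:
{"method": "play_rows", "body": {"deltas": "-0.42 0 0.15 0 0 0 0;-0.42 0 0.15 0 0 0 0;-0.42 0 0 0 0 0 0;-0.42 0 0 0 0 0 0"}}

```text
clock: 16.68
ee_pos: [0.5744, -0.0638, 0.1062]
eef_rot: [-0.09, 0.996, -0.0, 0.0]
force: [1.4, -2.9, 1.3]
grip_width: 0.0249
```

```bash
python3 look2.py m
```

```text
t 16.68 p [ 0.5744 -0.0638  0.1062] yawY 1.752 tilt z [ 0.001 -0.    -1.   ] F [ 1.4 -2.9  1.3] T [-1.26 -0.47  0.05] w 0.0249 q [ 0.23  0.31 -0.37  0.   -0.89 -1.62]
tcp exty -0.087629846764532
```

View pics/mc.png

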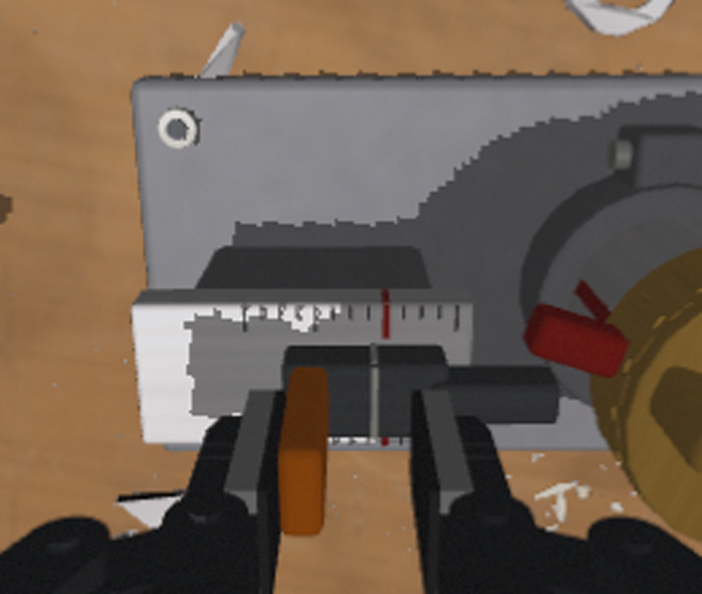

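```bash
python3 gap.py 374 347 375 435 386 312 385 440
```

```text
[np.float64(-0.08308839418803136), np.float64(-0.08263391915134054), np.float64(-0.08000930454439216), np.float64(-0.07973225949913959)]
```

3.0 mm remain; nudging 2.5 mm.

Call:
{"method": "play_rows", "body": {"deltas": "-0.42 0 0.1 0 0 0 0;-0.42 0 0 0 0 0 0;-0.42 0 0 0 0 0 0"}}

```text
clock: 16.98
ee_pos: [0.5739, -0.0615, 0.1061]
eef_rot: [-0.09, 0.996, -0.0, 0.0]
force: [1.2, -4.5, 3.8]
grip_width: 0.0247
```

```bash
python3 look2.py n
```

```text
t 16.98 p [ 0.5739 -0.0615  0.1061] yawY 1.752 tilt z [ 0.001 -0.    -1.   ] F [ 1.2 -4.5  3.8] T [-1.67 -0.51  0.07] w 0.0247 q [ 0.23  0.31 -0.37  0.   -0.89 -1.62]
tcp exty -0.08525946664459967
```

View pics/nc.png

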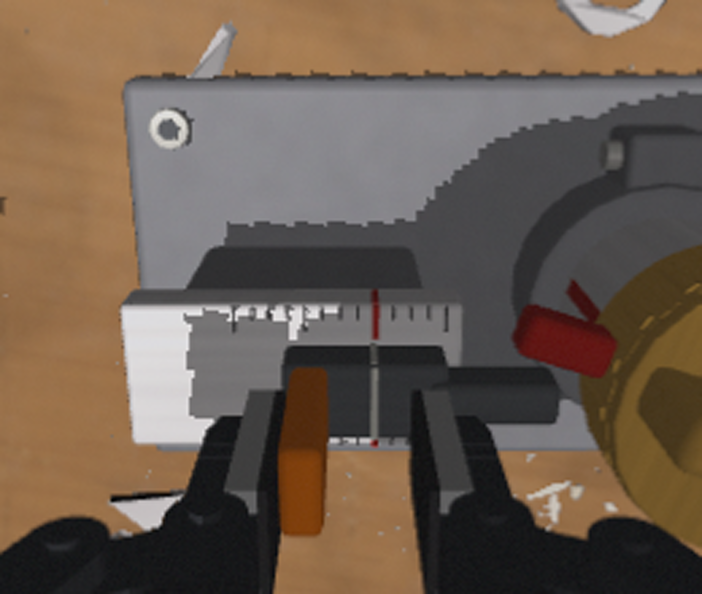

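```bash
python3 gap.py 374 347 375 435 375 312 375 443
```

```text
[np.float64(-0.08070434067707392), np.float64(-0.08025156679463742), np.float64(-0.08012079204603283), np.float64(-0.07973679625273564)]
```

About 0.5 mm short, level within measurement error. I free the tab, lift, and check from above.

Call:
{"method": "play_rows", "body": {"deltas": "-0.42 0 -0.16 0 0 0 0;-0.42 0 -0.16 0 0 0 0;-0.42 0 0 0 0 0 0;-0.42 0 0 -0.6 0 0 0;-0.42 0 0 -0.8 0 0 0;-0.42 0 0.4 -0.6 0 0 0;-0.42 0 0 0 0 0 0;-0.42 0 0 0 0 0 0;-0.42 0 0 0 0 0 0"}}

```text
clock: 17.78
ee_pos: [0.5726, -0.0591, 0.1551]
eef_rot: [-0.09, 0.996, 0.0, -0.0]
force: [0.5, -0.0, -0.8]
grip_width: 0.0248
```

```bash
python3 look2.py o; python3 - <<'E'
from h import *
lm('wrist',["cap_bar","cap_ear","ear_home","slide_line","red_line"])
E
```

```text
t 17.78 p [ 0.5726 -0.0591  0.1551] yawY 1.751 tilt z [-0.001  0.    -1.   ] F [ 0.5 -0.  -0.8] T [-0.    0.01  0.03] w 0.0248 q [ 0.24  0.26 -0.32 -0.   -1.   -1.63]
tcp exty -0.08274711331352884
wrist cap_bar [(0.68, [0.555, 0.0231, 0.1154]), (0.68, [0.5677, -0.2242, 0.0343])]
wrist cap_ear [(0.86, [0.572, -0.1874, 0.0123]), (0.78, [0.554, -0.0194, 0.0867]), (0.75, [0.4119, -0.0263, 0.0131])]
wrist ear_home [(0.81, [0.5525, -0.0186, 0.0916])]
wrist slide_line [(0.73, [0.5747, -0.0589, 0.0935])]
wrist red_line [(0.8, [0.5734, -0.0549, 0.0927])]
```

View pics/oc.png

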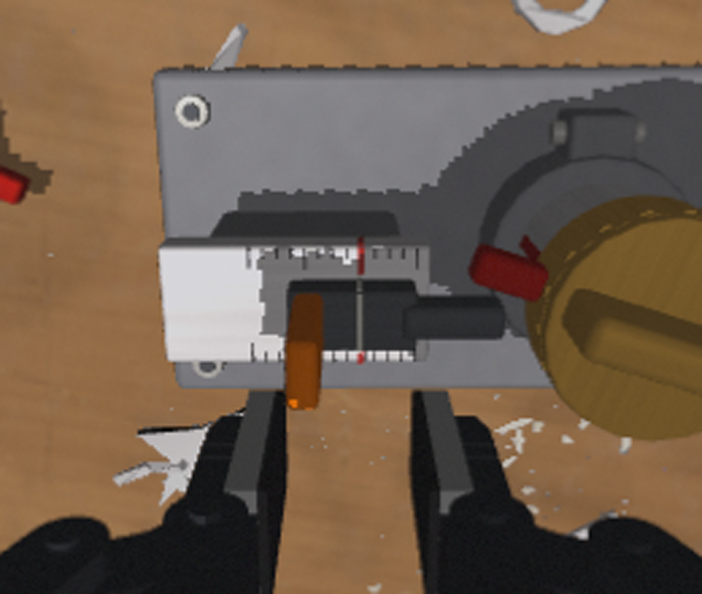

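White line (360,320) and red lines (361,255)/(361,357) coincide. I retreat upward and take a last look.

Call:
{"method": "play_rows", "body": {"deltas": "-0.42 0 0 -1 0 0 0;-0.42 0 0 -1 0 0 0;-0.42 0 0 -1 0 0 0;-0.42 0 -1 -0.5 0 0 0;-0.42 0 -1 0 0 0 0;-0.42 0 -1 0 0 0 0;-0.42 0 0 0 0 0 0;-0.42 0 0 0 0 0 0"}}

```text
clock: 18.75
ee_pos: [0.5865, -0.1342, 0.2427]
eef_rot: [-0.089, 0.996, 0.0, -0.0]
force: [-0.2, 0.0, -0.4]
grip_width: 0.0247
```

```bash
python3 - <<'E'
from h import *
st(); sc=imaging.snapshot('scene'); t=imaging.snapshot('top')
cv2.imwrite('pics/z.png',np.hstack([cv2.resize(sc[180:280,200:300],(400,400),interpolation=2),cv2.resize(t[155:230,225:325],(400,400),interpolation=2)]))
d=cv2.absdiff(sc,cv2.imread('pics/a_scene.png')); cv2.imwrite('pics/z2.png',sc)
lm('scene',["cap_bar","cap_ear","ear_home","slide_line","red_line"])
E
```

```text
t 18.75 p [ 0.5865 -0.1342  0.2427] yawY 1.749 tilt z [-0.001  0.    -1.   ] F [-0.2  0.  -0.4] T [ 0.05 -0.03 -0.06] w 0.0247 q [ 0.1   0.23 -0.14 -0.   -1.2  -1.49]
scene cap_bar [(0.88, [0.5629, -0.2214, 0.0373]), (0.87, [0.5582, 0.0214, 0.1139]), (0.73, [0.3789, -0.05, 0.0365])]
scene cap_ear [(0.97, [0.5555, -0.0138, 0.0921]), (0.88, [0.4091, -0.0276, 0.0104]), (0.7, [0.4147, -0.1812, 0.0126])]
scene ear_home [(0.59, [0.5478, -0.0152, 0.0924])]
scene slide_line [(0.71, [0.5708, -0.0542, 0.0924])]
scene red_line [(0.81, [0.5713, -0.0572, 0.0945])]
```

View pics/z.png

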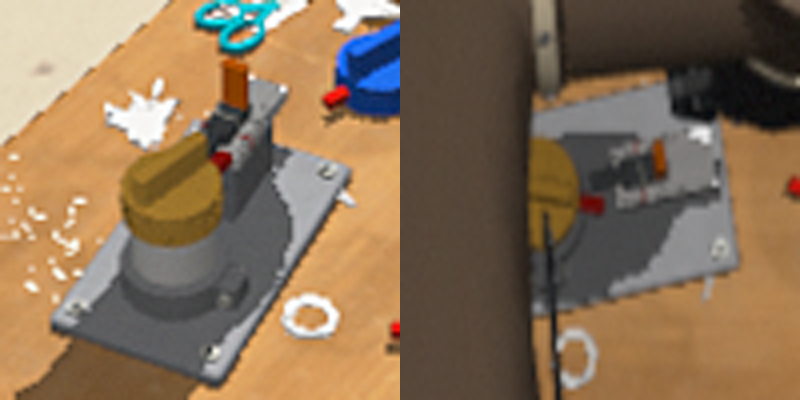

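View pics/z2.png

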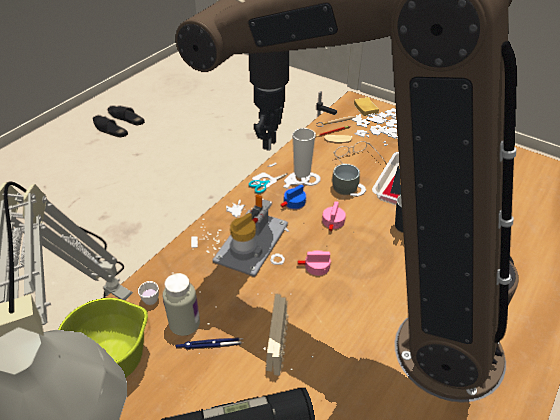

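The scene view shows the cap down and level with its ear at the tongue. The jar (180,303), small cup (148,292), grey cup (346,179) and beaker (303,152) are where they were, and the arm is clear. Handing in.

```bash
python3 -c "
from plant import manip; print(manip.hand_in())"
```

```text
the job is handed in; nothing more can be done
None
```

The job is done and handed in at about 19 s; no verdict was reported.

- **Cap:** I turned the brass cap backward about 0.75 rad with the fingers standing loosely on both sides of its bar, until it visibly dropped. I then screwed it clockwise about 1.25 rad to a firm stop, where the torque rose to 0.7 N m and the bar stopped following.
- **Lock slide:** I pushed it by its orange tab about 25 mm in four steps, then freed the tab, lifted and moved clear.

**Last checks:**
- **Ear:** it measured (0.554, -0.019) with height about 0.09 m, over the red stripe. It is within about 2–5 mm of the network's ear_home readings in the close wrist views.
- **White line:** it is level with the red lines within about 0.5 mm, if anything slightly short.
- **Bystanders and arm:** the cups, beaker and bottle look unmoved, and the wrist force is near zero.

**Disagreement:** the networks put the white line 4 mm short of the red line in one view and 3 mm past it in another. That is about their stated 4 mm error, so I relied on the pixel measurement.

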